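# Fit a stirrer shaft into its bearing stand

### The job

Take the shaft with the blue handle out of the white rack, thread it down through both bearing plates of the stirrer stand, and turn it by feel under a light push until its flat blade end drops fully home in the hidden drive slot below; then let go. Lower and turn it gently, a few newtons at most, and never force, jam or drop it against the stand, and leave the red-handled spare shaft and everything else on the bench where it is.

Things in the scene. Friction and masses are not known exactly. Their poses are not given: they have to be found in the camera images.
- shaft_handle (a point): Centre of the blue square handle (26 x 26 mm across, 36 mm tall, flat sides square to its own x and y, which are the shaft's) on top of the steel shaft to be fitted; z points up along the shaft. The shaft, 165 mm long, 0.14 to 0.28 kg, starts upright in either hole of the rack, its yaw varies. Its bottom end lies 147 mm below this point.
- shaft_tip (a point): Centre of the blue-handled shaft's bottom end. Going up from it: a ball-ended pilot nose 7 mm across, 6 mm long; a flat blade 11 mm wide along the shaft's own x, 6 mm thick, 9 mm long; a round shank about 14 mm in diameter, 115 mm long, rounded in over its lowest 7 mm to a flat shoulder 12 mm across; the handle (from 129 to 165 mm).
- stand: Fixed stirrer stand, its yaw varies; origin at the centre of its underside, z up. White base 150 x 140 x 12 mm; four posts 55 mm in x and 50 mm in y from the centre, 145 mm high; two aluminium bearing plates 130 x 120 mm, one through hole in each, 15.2 mm in diameter, mouth chamfered, both on the stand's vertical centre axis; under them the drive in a black ring 52 mm across, 47 mm high.
- top_bearing (a point): Centre of the upper bearing hole's mouth, in the top face of the upper plate, 140 mm above the bench. The upper plate lies 130 to 140 mm above the bench.
- low_bearing (a point): Centre of the lower bearing hole's mouth, in the top face of the lower plate, 70 mm above the bench, straight below the upper one. The lower plate lies 56 to 70 mm above the bench.
- drive_face (a point): Point on the bearing axis in the drive's flat face, 45 mm above the bench. In it an unseen slot 14 x 7.5 mm, 22 mm deep, its long side within 0.75 rad either way of the stand's own x, angle unknown. Out of line the blade stops on the face, shaft end 39 mm up; within about 7 degrees of line (either way round) it drops 9 mm, shoulder on the face, end 30 mm up. Drive rigid, held to 0.5 N m.
- rack: Fixed white plastic rack block, 60 x 160 x 45 mm (x, y, z); origin at the centre of its underside. Two holes 15.5 mm wide and 40 mm deep, 45 mm either side of the centre along its own y, hold the two shafts; their ends rest 5 mm, their handle centres 152 mm above the bench.
- spare_handle (a point): Centre of the red handle of the spare shaft, same sizes as the blue one, standing in the other hole of the rack; leave it there.
- bottle_red: Glass bottle with red cap, 68 mm in diameter, 150 mm high; origin at the centre of its base. Leave it.
- bottle_blue: Glass bottle with blue cap, 68 mm in diameter, 150 mm high; origin at the centre of its base. Leave it.
- jar: Amber jar, 60 mm in diameter, 75 mm high; origin at the centre of its base. Leave it.
- beaker: Glass beaker, 72 mm in diameter, 85 mm high; origin at the centre of its base. Leave it.
- tray: Blue tray 110 x 160 x 30 mm; origin at the centre of its base. Leave it.
- screwdriver: Screwdriver lying on the bench; its own x runs along it. Leave it.
There are look-alikes about, which are no part of the job. Of the things that look like the stand, the middle-sized one is meant.

How it is judged:
On the way, in this order (a step that is already met when the one before it is completed fails the run):
1. the shaft is lifted clear of the rack and the stand: its bottom end above the upper plate's height (height (world z) of shaft_tip above 0.142 m), for 0.05 s.
2. the shaft has passed through both bearings: its bottom end is below the lower plate and within 5 mm of the bearing axis (x of shaft_tip in the frame of stand between -0.005 and 0.005 m and y of shaft_tip in the frame of stand between -0.005 and 0.005 m and z of shaft_tip in the frame of stand below 0.054 m), for 0.05 s.
At the end, for the whole second after the job is handed in: Blue-handled shaft through both bearings, bottom end within 3 mm of the axis in the stand's x and y and 26 to 33 mm above the bench (home is 30, not home 39), tilted under 0.03 rad, let go and at rest; the spare and all else within 20 mm of where they were (x of shaft_tip in the frame of stand between -0.003 and 0.003 m and y of shaft_tip in the frame of stand between -0.003 and 0.003 m and z of shaft_tip in the frame of stand between 0.026 and 0.033 m and angle between shaft_handle's own z axis and vertical below 0.03 rad and contact force between the fingers and shaft below 0.1 N and linear speed of shaft below 0.02 m/s); the robot touches nothing.
It fails at once if the shaft is forced or dropped against the stand (contact force over 35 N in all) (contact force between shaft and stand above 35 N).
It fails at once if the robot pushes on the stand (over 15 N) (contact force between any of the fingers, the arm and stand above 15 N).
It fails at once if the spare shaft or another bystander is displaced by more than 20 mm (distance of any of spare_handle, bottle_red, bottle_blue, jar, beaker, tray, screwdriver from where it was at the start of the episode above 0.02 m).
It also fails if it takes over 72 s, if anything falls off the work surface, if the arm or the gripper's body presses on something with over 40 N, if the wrist force passes 120 N, or if a joint passes its speed limit or range.

### The arm

A 7-joint arm with a two-finger parallel gripper is mounted at the origin on the work surface. World frame = base frame: x ahead of the robot, y to its left, z up, the work surface at z = 0. Lengths are in m, angles in rad, forces in N, time in s.
With the tool pointing down it reaches from about 0.4 to 0.85 m from the base axis. Payload 10.4 kg.
Tool frame: the origin (TCP) lies midway between the tips of the shut fingers; the grasp point (between the pads) lies manip.grip_depth behind it (manip.grip_depth is the distance from the TCP to the grasp point, in m); z points along the fingers, x is the direction in which the jaws open and shut, and the axes are right-handed (so a half turn about z gives the same grasp; the last joint's range is limited). The gripper opens to 85 mm and grips with 20 to 120 N. Pads are 22 mm wide; open, the fingers measure 114 mm over their backs; the gripper's body (76 mm by 85 mm) begins 54 mm behind the grasp point. The pads swing forward as they close: fully open they stand 13 mm farther back than shut.
Start: joints at [1.2, 0.332, -0.065, 1.46, 0.022, 1.35, -0.088], TCP at [0.213, -0.588, 0.231] pointing down, gripper open.
Joint ranges: [-2.6, 2.6], [-0.5, 2.12], [-1.47, 1.34], [0.16, 2.42], [-1.27, 4.41], [0.06, 2.06], [-2.6, 2.6]. Speed limits (rad/s): [2.22, 2.22, 2.79, 2.79, 3.14, 3.14, 3.14].

### API

Orientations are given as a unit quaternion [x, y, z, w].
In Python, from workcell import manip gives the robot as it stands. The module is installed in compiled form; this text tells all that it offers.
- The arm moves only by the tool send_rows, never from a script. Its argument "steps" is a list of rows, each a list of 2 entries, a list of its own where there are three numbers: the shift along the tool's x, y, z in m, then the turn about the tool's z in rad. In form: [[[x, y, z], spin], ...]. A call has exactly 8 rows; each row is the pose to reach, as a shift and turn from the pose commanded when the call began, along the tool's axes at that moment; what a row does not reach only later rows make up. A row lasts 1/8 s, in which the tool goes at most 62.5 mm and 10.7 degrees, less where a joint would pass 70% of its speed; a pose out of reach is approached as far as the arm can. A call with a gripper value outside its range is refused whole. "hand" is the opening, from 0 (shut) to 1 (fully open), set as the call begins (left out, the last holds). The fingers move at their own pace and stop on an object; "force" is the grip in N (left out, the last holds). Time passes only in rows, so rows that repeat a pose let the fingers close, or fill a call up. It gives the time, the measured TCP pose, the force and the opening at its end, in the units of the state.
- manip.get_obs(): the state, without advancing time (a new reading comes with each control period).
- manip.camera(name): name is "scene" or "top"; returns (picture, depth): 400x640x3 uint8, red, green, blue; 400x640 float32, m along the optical axis (not along the pixel's ray), 0 where there is no reading.
- manip.camera_info(name): a dict with "intrinsics" (3x3 intrinsics, pixels), "dist_coeffs" ([k1, k2, p1, p2, k3] as OpenCV has them; the pictures are not rectified), "pose" (4x4, takes a point from camera to world coordinates). Camera axes: x right, y up, looking along -z (the intrinsics and any distortion apply to the point x, -y, -z); pixel columns grow to the right and rows downward; lengths in m; the calibration is good to about 2 mm. A picture is of the moment at which its call begins. camera_info takes no time and is no camera call.
- manip.hand_in(): hands the job in, once; it reports no verdict.
The state is a dict: "clock": time; "joint_pos": joint angles; "joint_velocities": joint speeds; "tau": joint torques, N m; "position": TCP position; "ee_rot": TCP orientation; "ft_force": force on the tool from outside, world axes, zero at the start; "torque": the same for the moment, N m; "grip_width": opening from 0.0 (shut) to 1.0 (fully open).
Only numpy, scipy, OpenCV 4.12 (cv2) and the standard library are available. Lean on these libraries where they do the work, as an engineer would, in place of code of your own. Each camera call takes 0.05 s, during which the arm holds its last target.

## Working session

There is one attempt and no reset: what is moved stays moved. The work goes in short steps, Python scripts to look and compute and a tool call to move; the robot and the scene stay as the last step left them, time stands still between calls to the robot, and variables do not carry over. Pictures are saved under pics/ and viewed, and the job is handed in when it is done.

Besides the shell and the picture viewer there is one more tool, called after ">>>" as a command line: name --argument value ..., lists and objects as JSON in quotes. send_rows: Moves the arm, as the interface text tells. Its arguments: {"type":"object","properties":{"steps":{"type":"array"},"hand":{"type":"number"},"force":{"type":"number"}},"required":["steps"]}

```bash
mkdir -p pics; ls
cat > h.py <<'E'
import numpy as np, cv2, pickle
from workcell import manip
def grab(n):
    p,d=manip.camera(n); i=manip.camera_info(n)
    pickle.dump((p,d,i),open(n+'.pkl','wb')); return p,d,i
def load(n): return pickle.load(open(n+'.pkl','rb'))
def save(p,f): cv2.imwrite('pics/'+f,p[:,:,::-1])
def crop(p,u0,u1,v0,v1,s,f):
    save(cv2.resize(p[v0:v1,u0:u1],None,fx=s,fy=s,interpolation=cv2.INTER_CUBIC),f)
def ray(i,u,v):
    K=np.array(i['intrinsics'],float);D=np.array(i['dist_coeffs'],float);T=np.array(i['pose'])
    x,y=cv2.undistortPoints(np.array([[[u,v]]],float),K,D)[0,0]
    return T[:3,3],T[:3,:3]@np.array([x,-y,-1.])
def at_z(i,u,v,z):
    o,d=ray(i,u,v); return o+d*(z-o[2])/d[2]
def at_d(i,u,v,dep):
    o,d=ray(i,u,v); return o+d*dep
def tri(obs):
    A=np.zeros((3,3));b=np.zeros(3)
    for i,u,v in obs:
        o,d=ray(i,u,v);d=d/np.linalg.norm(d);P=np.eye(3)-np.outer(d,d);A+=P;b+=P@o
    x=np.linalg.solve(A,b)
    r=[np.linalg.norm((np.eye(3)-np.outer(d/np.linalg.norm(d),d/np.linalg.norm(d)))@(x-o)) for o,d in [ray(*q) for q in obs]]
    return x,r
def proj(i,X):
    T=np.array(i['pose']);c=T[:3,:3].T@(np.array(X)-T[:3,3])
    return cv2.projectPoints(np.array([[c[0],-c[1],-c[2]]]),np.zeros(3),np.zeros(3),np.array(i['intrinsics'],float),np.array(i['dist_coeffs'],float))[0].ravel()
E
python3 - <<'E'
from h import *
for n in ('scene','top'):
    p,d,i=grab(n); save(p,n+'0.png'); print(i)
print(manip.get_obs(), manip.grip_depth)
E
```

```text
pics
{'intrinsics': array([[506.34277007,   0.        , 325.5814826 ],
       [  0.        , 506.34277007, 203.42114959],
       [  0.        ,   0.        ,   1.        ]]), 'dist_coeffs': array([0.04096617, 0.        , 0.        , 0.        , 0.        ]), 'pose': array([[ 0.67257626, -0.44814779,  0.58890129,  1.2632106 ],
       [ 0.73978718,  0.38687528, -0.55049292, -0.70663875],
       [ 0.01887083,  0.80591009,  0.59173711,  0.8729191 ],
       [ 0.        ,  0.        ,  0.        ,  1.        ]])}
{'intrinsics': array([[409.57561712,   0.        , 322.3061261 ],
       [  0.        , 409.57561712, 190.27082013],
       [  0.        ,   0.        ,   1.        ]]), 'dist_coeffs': array([-0.00751019,  0.        ,  0.        ,  0.        ,  0.        ]), 'pose': array([[ 0.02725445,  0.99545519, -0.09124784,  0.42394574],
       [-0.99951822,  0.02849371,  0.01230597,  0.02594402],
       [ 0.01485003,  0.09086849,  0.99575218,  1.13767391],
       [ 0.        ,  0.        ,  0.        ,  1.        ]])}
{'clock': 0.1, 'joint_pos': array([ 1.20042418,  0.3328166 , -0.06470987,  1.46080828,  0.02162309,
        1.34986967, -0.08848715]), 'joint_velocities': array([ 0.00071933, -0.00301012, -0.0009989 , -0.00078618,  0.00104271,
       -0.00060994, -0.00012091]), 'tau': array([ 2.21177470e-03, -6.26747131e+01,  4.98218962e-02, -3.92432749e+01,
        1.63483940e-02,  6.98020449e-03, -7.10672293e-05]), 'position': array([ 0.21289662, -0.58729931,  0.23061398]), 'ee_rot': array([ 8.18793748e-01, -5.74087480e-01, -5.12946917e-04, -3.16646499e-04]), 'ft_force': array([-0.79136511,  0.65230697, -0.0665282 ]), 'torque': array([ 0.06354807, -0.00999143,  0.01208529]), 'grip_width': 0.9991424635407222} 0.0187
```

View pics/scene0.png

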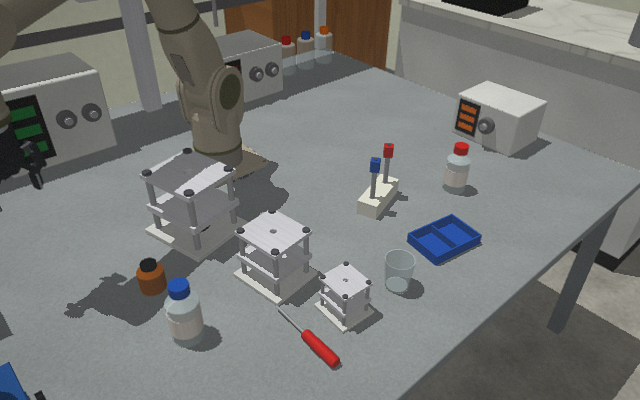

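View pics/top0.png

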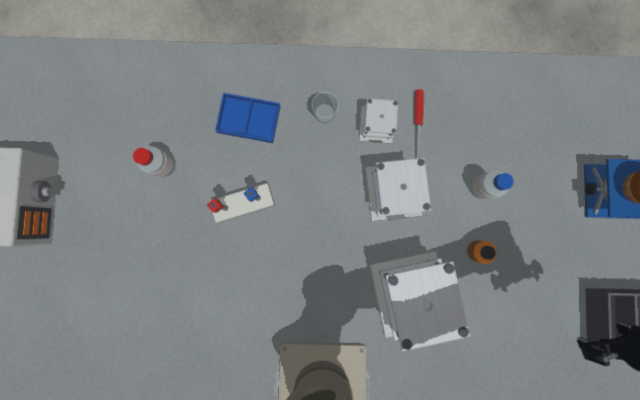

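The scene view shows three stands, with the middle-sized one at about (273,231). In the top view it is at (403,187). The rack has the blue handle at scene (375,165) and top (251,194), and the red one at top (215,205). I'll enlarge these.

Run:
```python
from h import *
p,d,i=load('top'); crop(p,360,440,145,225,7,'t_st.png'); crop(p,200,280,175,225,9,'t_rk.png')
p,d,i=load('scene'); crop(p,225,325,200,300,6,'s_st.png'); crop(p,345,415,135,220,7,'s_rk.png')
```

```text
(no output)
```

View pics/t_st.png

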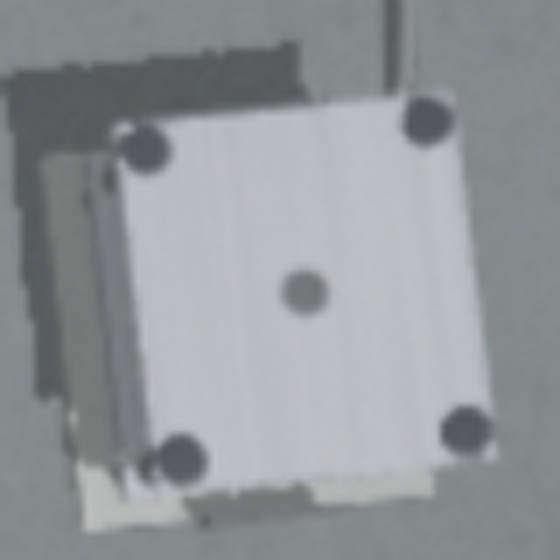

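View pics/t_rk.png

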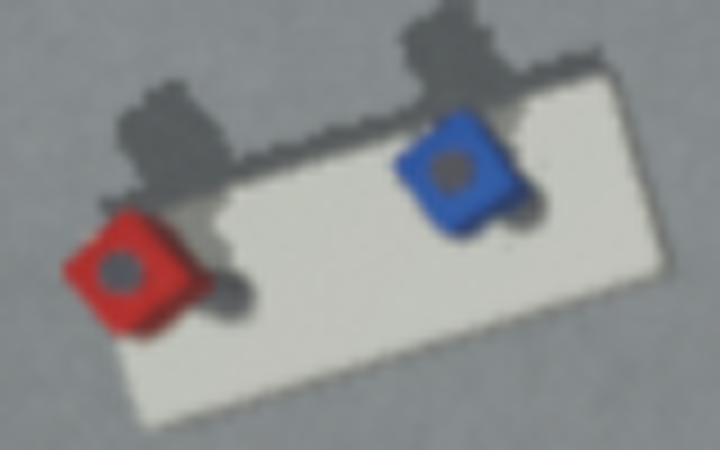

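View pics/s_st.png

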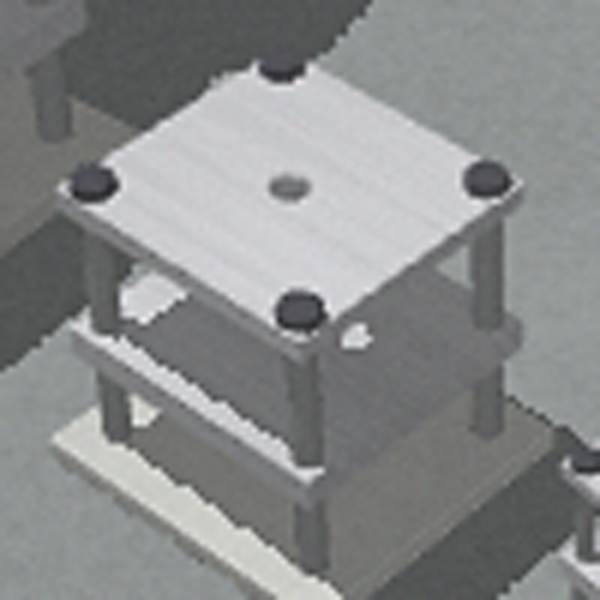

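View pics/s_rk.png

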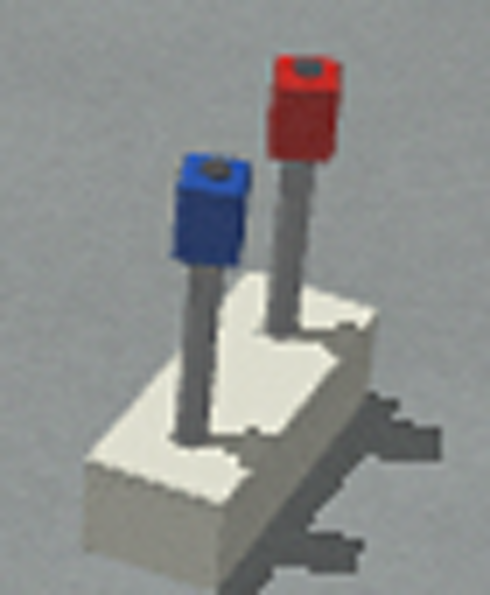

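Run:
```python
from h import *
_,dt,t=load('top');_,ds,s=load('scene')
T=lambda c,r,u0,v0,k:(u0+(c+.5)/k-.5,v0+(r+.5)/k-.5)
def both(a,b,nm):
    x,r=tri([(t,*a),(s,*b)]); print(nm,a,x.round(4),np.round(r,4)); return x
h=both(T(304,292,360,145,7),T(290,187,225,200,6),'hole')
tc=[(146,149),(428,120),(467,429),(183,459)]; sc=[(94,183),(300,310),(488,180),(282,68)]
# top img: right=-y, up=+x ; try all cyclic matches
for k in range(4):
    for dr in (1,-1):
        X=[tri([(t,*T(*tc[j],360,145,7)),(s,*T(*sc[(k+dr*j)%4],225,200,6))]) for j in range(4)]
        if max(max(x[1]) for x in X)<.02:
            P=np.array([x[0] for x in X]);print(k,dr,P.round(4),P.mean(0).round(4),[np.round(x[1],4) for x in X])
            print('yaws',[np.degrees(np.arctan2(*(P[(j+1)%4]-P[j])[1::-1])).round(2) for j in range(4)],[np.linalg.norm(P[(j+1)%4]-P[j]).round(4) for j in range(4)])
b=both(T(453,171,200,175,9),T(217,168,345,135,7),'blue')
r=both(T(121,272,200,175,9),T(309,67,345,135,7),'red')
C=[at_z(t,*T(*c,200,175,9),.170) for c in [(459,108),(524,182),(459,236),(395,167)]]
C=np.array(C);print(C.round(4),C.mean(0).round(4))
for j in range(4):
    e=C[(j+1)%4]-C[j];print(np.degrees(np.arctan2(e[1],e[0])).round(1),np.linalg.norm(e).round(4))
C=[at_z(t,*T(*c,200,175,9),.045) for c in [(605,70),(665,268),(150,430)]];C=np.array(C);print('rack',C.round(4))
e=C[2]-C[1];print(np.degrees(np.arctan2(e[1],e[0])))
for nm,i,d,px in [('hole-plate top',t,dt,T(330,292,360,145,7)),('blue top',t,dt,T(453,171,200,175,9)),('sc plate',s,ds,T(290,230,225,200,6)),('sc blue',s,ds,T(217,168,345,135,7)),('bench t',t,dt,(300,250)),('bench s',s,ds,(330,220))]:
    u,v=map(round,px);print(nm,at_d(i,u,v,d[v,u]).round(4))
```

```text
hole (403.0, 186.28571428571428) [ 0.5312 -0.1846  0.138 ] [0.0001 0.0001]
2 1 [[ 0.5799 -0.1276  0.141 ]
 [ 0.5743 -0.209   0.2311]
 [ 0.4844 -0.2413  0.1416]
 [ 0.4812 -0.156   0.0262]] [ 0.5299 -0.1835  0.135 ] [array([0.0002, 0.0002]), array([0.0056, 0.0056]), array([0.0002, 0.0002]), array([0.0073, 0.0073])]
yaws [np.float64(-93.95), np.float64(-160.2), np.float64(92.15), np.float64(16.04)] [np.float64(0.1215), np.float64(0.1309), np.float64(0.1435), np.float64(0.154)]
2 -1 [[ 0.5799 -0.1276  0.141 ]
 [ 0.5929 -0.2271  0.1421]
 [ 0.4844 -0.2413  0.1416]
 [ 0.4712 -0.1425  0.1395]] [ 0.5321 -0.1846  0.1411] [array([0.0002, 0.0002]), array([0.0001, 0.0001]), array([0.0002, 0.0002]), array([0.0001, 0.0001])]
yaws [np.float64(-82.57), np.float64(-172.52), np.float64(97.61), np.float64(7.78)] [np.float64(0.1003), np.float64(0.1094), np.float64(0.0997), np.float64(0.1097)]
blue (249.88888888888889, 193.55555555555554) [0.5002 0.1854 0.1694] [0.0004 0.0004]
red (213.0, 204.77777777777777) [0.471  0.2708 0.1693] [0. 0.]
[[0.5166 0.1842 0.17  ]
 [0.4976 0.1663 0.17  ]
 [0.4829 0.1827 0.17  ]
 [0.5005 0.2003 0.17  ]] [0.4994 0.1833 0.17  ]
-136.8 0.0261
131.8 0.022
44.8 0.0249
-45.1 0.0227
rack [[0.5412 0.1617 0.045 ]
 [0.4827 0.1417 0.045 ]
 [0.4307 0.2913 0.045 ]]
109.16722306663213
hole-plate top [ 0.5316 -0.1936  0.1424]
blue top [0.4989 0.1848 0.1696]
sc plate [ 0.5517 -0.1999  0.1381]
sc blue [0.5028 0.1849 0.1695]
bench t [ 0.3614  0.0688 -0.0013]
bench s [0.4615 0.0611 0.0013]
```

```bash
cat >> h.py <<'E'
from scipy.spatial.transform import Rotation as R
def state():
    o=manip.get_obs(); Rm=R.from_quat(o['ee_rot']).as_matrix()
    return o,np.array(o['position']),Rm,np.degrees(np.arctan2(Rm[1,0],Rm[0,0]))
def goto(P,yaw):
    o,p,Rm,y=state(); sp=-((yaw-y+180)%360-180)
    print('from',p.round(4),'yaw',y.round(2),'tilt',np.degrees(np.arccos(-Rm[2,2])).round(3),'shift',(Rm.T@(np.array(P)-p)).round(4),'spin rad',np.radians(sp).round(4))
def show():
    o,p,Rm,y=state(); print('t',round(o['clock'],2),'p',p.round(4),'yaw',y.round(2),'F',np.round(o['ft_force'],2),'M',np.round(o['torque'],3),'w',round(o['grip_width'],3),'q',np.round(o['joint_pos'],2))
    print('toolz',Rm[:,2].round(4))
E
python3 - <<'E'
from h import *
show();goto((.5,-.35,.3),-15);goto((.5,.185,.25),44)
E
```

```text
t 0.1 p [ 0.2129 -0.5873  0.2306] yaw -70.07 F [-0.79  0.65 -0.07] M [ 0.064 -0.01   0.012] w 0.999 q [ 1.2   0.33 -0.06  1.46  0.02  1.35 -0.09]
toolz [-5.0e-04  1.1e-03 -1.0e+00]
from [ 0.2129 -0.5873  0.2306] yaw -70.07 tilt 0.069 shift [-0.1253 -0.3508 -0.0693] spin rad -0.9612
from [ 0.2129 -0.5873  0.2306] yaw -70.07 tilt 0.069 shift [-0.6282 -0.5331 -0.0187] spin rad -1.9909
```

>>> send_rows --steps '[[[-0.0157, -0.0439, -0.0087], -0.12], [[-0.0313, -0.0877, -0.0173], -0.24], [[-0.047, -0.1316, -0.026], -0.36], [[-0.0627, -0.1754, -0.0347], -0.48], [[-0.0783, -0.2193, -0.0433], -0.6], [[-0.094, -0.2631, -0.052], -0.72], [[-0.1097, -0.307, -0.0606], -0.84], [[-0.1253, -0.3508, -0.0693], -0.96]]' --hand 1

```text
clock: 1.1
position: [0.5009, -0.3491, 0.3006]
ee_rot: [0.992, -0.129, -0.0, -0.0]
ft_force: [0.4, -0.1, -0.1]
grip_width: 1.0
```

Run:
```python
from h import *
show();goto((.5,.0,.29),20);goto((.5,.1845,.22),44)
```

```text
t 1.1 p [ 0.5009 -0.3491  0.3006] yaw -14.85 F [ 0.37 -0.09 -0.15] M [-0.009  0.019  0.011] w 1.0 q [ 0.83  0.3  -0.38  1.37  0.11  1.49  0.2 ]
toolz [-5.e-04  2.e-04 -1.e+00]
from [ 0.5009 -0.3491  0.3006] yaw -14.85 tilt 0.03 shift [-0.0904 -0.3372  0.0106] spin rad -0.6083
from [ 0.5009 -0.3491  0.3006] yaw -14.85 tilt 0.03 shift [-0.1377 -0.5156  0.0807] spin rad -1.0272
```

>>> send_rows --steps '[[[-0.015, -0.055, 0], -0.13], [[-0.03, -0.11, 0], -0.26], [[-0.045, -0.165, 0], -0.39], [[-0.06, -0.22, 0], -0.52], [[-0.075, -0.275, 0.01], -0.65], [[-0.09, -0.33, 0.02], -0.78], [[-0.105, -0.385, 0.04], -0.91], [[-0.119, -0.44, 0.06], -1.03]]'

```text
clock: 2.1
position: [0.4992, 0.1071, 0.2401]
ee_rot: [0.927, 0.376, 0.0, 0.0]
ft_force: [1.0, 0.1, 0.7]
grip_width: 1.002
```

Run:
```python
from h import *
show();goto((.5,.1846,.195),44);goto((.5,.1846,.131),44)
```

```text
t 2.1 p [0.4992 0.1071 0.2401] yaw 44.15 F [1.03 0.09 0.67] M [ 0.012 -0.09   0.027] w 1.002 q [ 0.44  0.14 -0.8   1.71  0.11  1.33  0.39]
toolz [ 5.e-04 -5.e-04 -1.e+00]
from [0.4992 0.1071 0.2401] yaw 44.15 tilt 0.044 shift [ 0.0545 -0.0551  0.045 ] spin rad 0.0027
from [0.4992 0.1071 0.2401] yaw 44.15 tilt 0.044 shift [ 0.0545 -0.0551  0.109 ] spin rad 0.0027
```

>>> send_rows --steps '[[[0.018, -0.018, 0.0], 0], [[0.036, -0.037, 0.01], 0], [[0.054, -0.055, 0.03], 0], [[0.054, -0.055, 0.045], 0], [[0.054, -0.055, 0.045], 0], [[0.054, -0.055, 0.045], 0], [[0.054, -0.055, 0.045], 0], [[0.054, -0.055, 0.045], 0]]'

```text
clock: 3.1
position: [0.5006, 0.1823, 0.1961]
ee_rot: [0.927, 0.374, 0.0, 0.0]
ft_force: [0.1, -0.2, 0.2]
grip_width: 1.004
```

Run:
```python
from h import *
show();goto((.5,.1846,.131),44)
for n in ('scene','top'):
    p,d,i=grab(n); 
    c=proj(i,(.5,.185,.2)).astype(int); print(c)
    crop(p,c[0]-60,c[0]+60,c[1]-50,c[1]+50,6,n+'1.png')
```

```text
t 3.1 p [0.5006 0.1823 0.1961] yaw 43.91 F [ 0.1  -0.19  0.21] M [ 0.04  -0.002  0.02 ] w 1.004 q [ 0.31  0.25 -0.84  1.72  0.2   1.26  0.18]
toolz [ 8.e-04 -1.e-04 -1.e+00]
from [0.5006 0.1823 0.1961] yaw 43.91 tilt 0.049 shift [ 0.0011 -0.0021  0.0651] spin rad -0.0016
[376 148]
[247 192]
```

View pics/scene1.png

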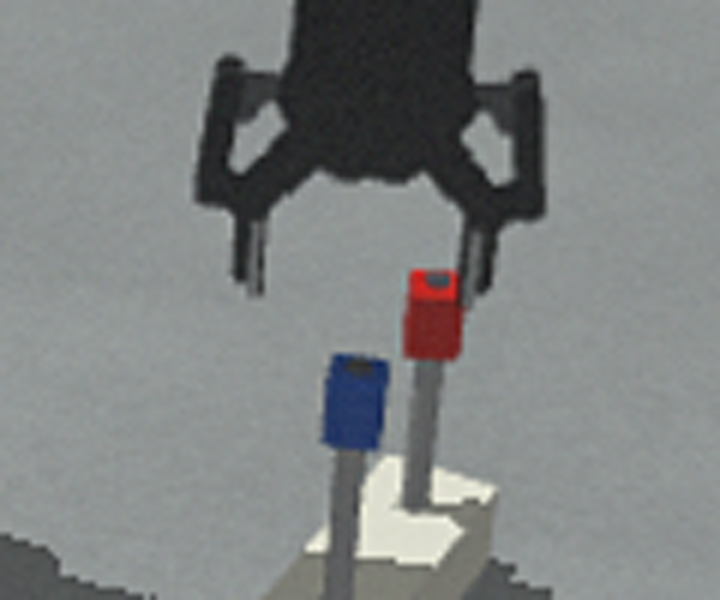

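View pics/top1.png

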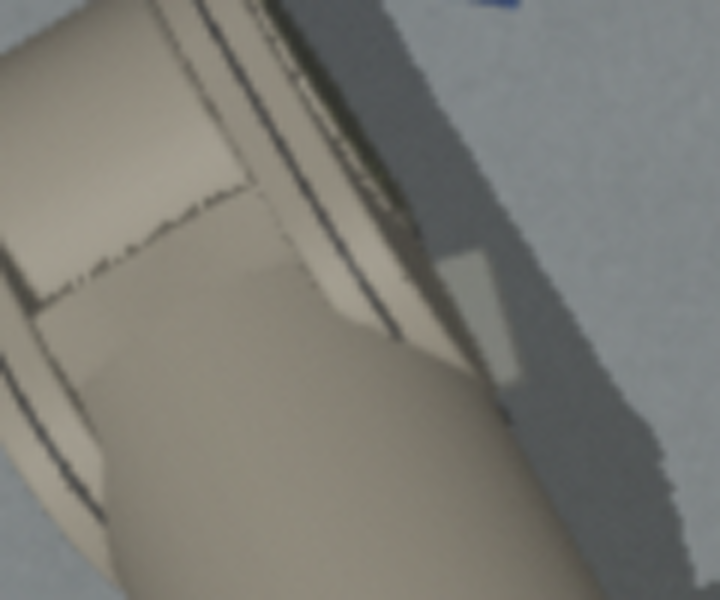

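>>> send_rows --steps '[[[0.001, -0.002, 0.01], 0], [[0.001, -0.002, 0.02], 0], [[0.001, -0.002, 0.032], 0], [[0.001, -0.002, 0.044], 0], [[0.001, -0.002, 0.055], 0], [[0.001, -0.002, 0.065], 0], [[0.001, -0.002, 0.065], 0], [[0.001, -0.002, 0.065], 0]]'

```text
clock: 4.2
position: [0.4998, 0.1849, 0.1309]
ee_rot: [0.927, 0.374, 0.0, 0.0]
ft_force: [0.1, -0.5, 0.1]
grip_width: 1.001
```

>>> send_rows --steps '[[[0, 0, 0], 0], [[0, 0, 0], 0], [[0, 0, 0], 0], [[0, 0, 0], 0], [[0, 0, 0], 0], [[0, 0, 0], 0], [[0, 0, 0], 0], [[0, 0, 0], 0]]' --hand 0 --force 40

```text
clock: 5.2
position: [0.4997, 0.1849, 0.1307]
ee_rot: [0.927, 0.374, 0.0, 0.0]
ft_force: [0.3, 0.5, 2.3]
grip_width: 0.297
```

Run:
```python
from h import *
show()
for n in ('scene',):
    p,d,i=grab(n); 
    c=proj(i,(.5,.185,.15)).astype(int); print(c)
    crop(p,c[0]-60,c[0]+60,c[1]-50,c[1]+50,6,n+'2.png')
```

```text
t 5.2 p [0.4997 0.1849 0.1307] yaw 43.95 F [0.33 0.48 2.3 ] M [0.19  0.134 0.042] w 0.297 q [ 0.27  0.32 -0.83  1.79  0.26  1.14  0.13]
toolz [ 3.e-04  1.e-04 -1.e+00]
[374 164]
```

View pics/scene2.png

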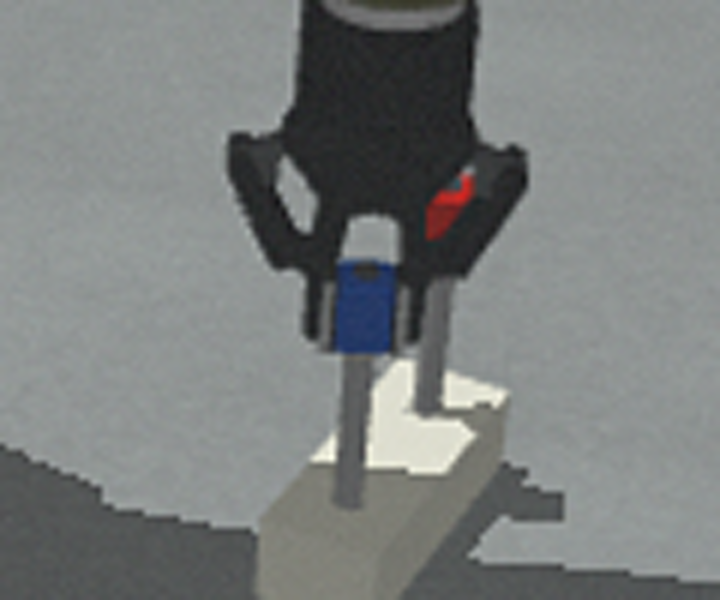

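>>> send_rows --steps '[[[0, 0, -0.01], 0], [[0, 0, -0.025], 0], [[0, 0, -0.045], 0], [[0, 0, -0.07], 0], [[0, 0, -0.095], 0], [[0, 0, -0.12], 0], [[0, 0, -0.145], 0], [[0, 0, -0.165], 0]]'

```text
clock: 6.25
position: [0.4993, 0.1848, 0.2979]
ee_rot: [0.927, 0.374, 0.0, 0.0]
ft_force: [0.2, 0.0, -2.7]
grip_width: 0.301
```

Run:
```python
from h import *
show();goto((.5315,-.1846,.296),8)
for n in ('scene',):
    p,d,i=grab(n); 
    c=proj(i,(.5,.185,.22)).astype(int); print(c)
    crop(p,c[0]-60,c[0]+60,c[1]-50,c[1]+50,6,n+'3.png')
```

```text
t 6.25 p [0.4993 0.1848 0.2979] yaw 43.96 F [ 0.21  0.05 -2.72] M [-0.002 -0.041  0.016] w 0.301 q [ 0.32  0.18 -0.86  1.56  0.14  1.46  0.22]
toolz [ 1.e-03 -3.e-04 -1.e+00]
from [0.4993 0.1848 0.2979] yaw 43.96 tilt 0.058 shift [-0.2333  0.2883  0.002 ] spin rad 0.6276
[376 141]
```

View pics/scene3.png

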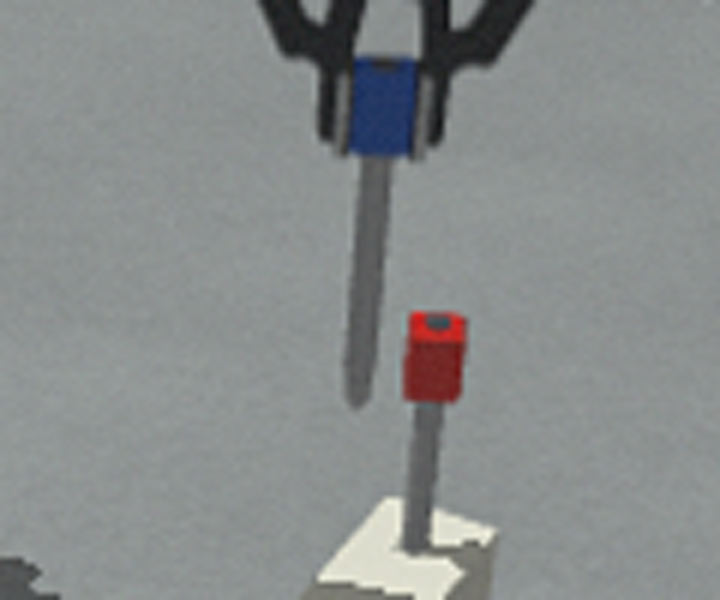

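Run:
```python
from h import *
goto((.5315,-.1846,.298),50)
p,d,i=load('scene'); crop(p,355,395,100,165,12,'s3b.png')
```

```text
from [0.5001 0.1853 0.3003] yaw 43.95 tilt 0.221 shift [-0.2341  0.288   0.0022] spin rad -0.1055
```

View pics/s3b.png

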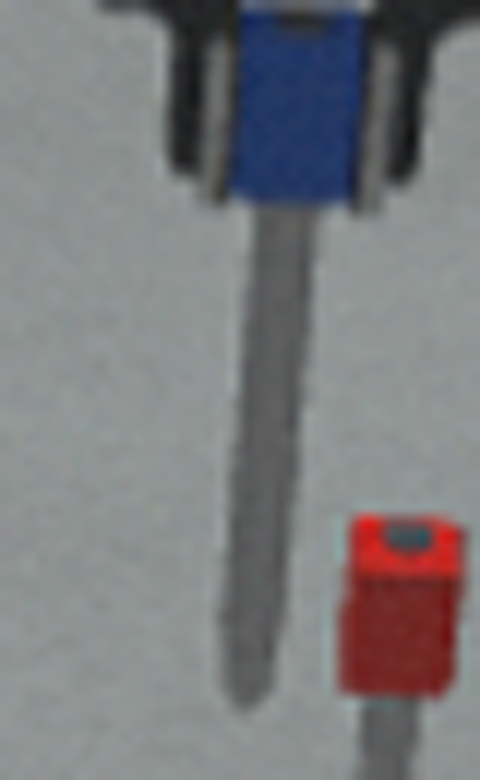

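>>> send_rows --steps '[[[-0.02, 0.0246, 0], 0], [[-0.0535, 0.066, 0], -0.02], [[-0.087, 0.107, 0], -0.05], [[-0.1205, 0.148, 0], -0.07], [[-0.154, 0.189, 0], -0.1], [[-0.187, 0.23, 0], -0.1], [[-0.219, 0.269, 0], -0.1], [[-0.234, 0.288, 0], -0.1]]'

```text
clock: 7.3
position: [0.5302, -0.1882, 0.2956]
ee_rot: [0.908, 0.418, -0.0, 0.0]
ft_force: [-1.7, 1.2, -2.8]
grip_width: 0.302
```

>>> send_rows --steps '[[[0, 0, 0], 0], [[0, 0, 0], 0], [[0, 0, 0], 0], [[0, 0, 0], 0], [[0, 0, 0], 0], [[0, 0, 0], 0], [[0, 0, 0], 0], [[0, 0, 0], 0]]'

```text
clock: 8.3
position: [0.531, -0.185, 0.2956]
ee_rot: [0.908, 0.42, -0.0, 0.0]
ft_force: [0.4, -0.2, -2.6]
grip_width: 0.3
```

Run:
```python
from h import *
show();goto((.5315,-.1846,.296),50)
for n in ('scene','top'):
    p,d,i=grab(n); 
    c=proj(i,(.5315,-.185,.2)).astype(int); c0=(c-50).clip(0);print(c0)
    crop(p,c0[0],c0[0]+100,c0[1],c0[1]+100,6,n+'4.png')
show()
```

```text
t 8.3 p [ 0.531  -0.185   0.2956] yaw 49.67 F [ 0.37 -0.22 -2.65] M [ 0.002  0.015 -0.035] w 0.3 q [ 0.76  0.22 -0.6   1.5   0.12  1.46  1.03]
toolz [-0.e+00 -1.e-04 -1.e+00]
from [ 0.531  -0.185   0.2956] yaw 49.67 tilt 0.005 shift [ 0.0006  0.0001 -0.0004] spin rad -0.0057
[221 159]
[358 133]
t 8.4 p [ 0.531  -0.185   0.2956] yaw 49.67 F [ 0.95  0.09 -2.37] M [-0.008  0.01   0.03 ] w 0.295 q [ 0.76  0.22 -0.6   1.5   0.12  1.46  1.03]
toolz [ 0.e+00 -1.e-04 -1.e+00]
```

View pics/scene4.png

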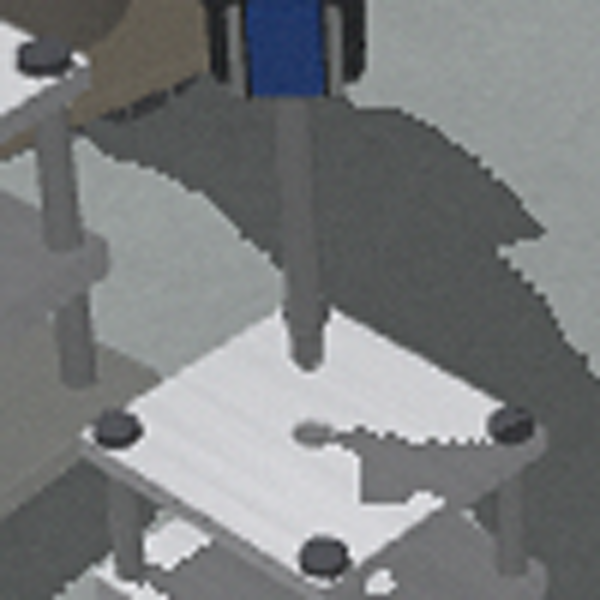

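View pics/top4.png

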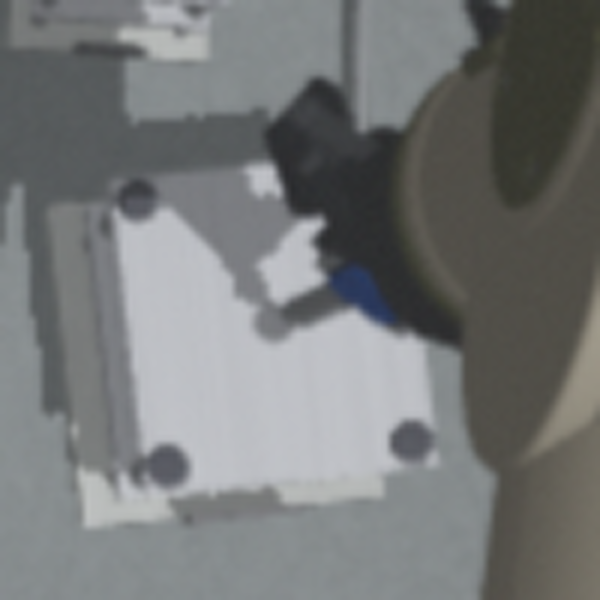

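>>> send_rows --steps '[[[0, 0, 0.004], 0], [[0, 0, 0.008], 0], [[0, 0, 0.012], 0], [[0, 0, 0.016], 0], [[0, 0, 0.018], 0], [[0, 0, 0.018], 0], [[0, 0, 0.018], 0], [[0, 0, 0.018], 0]]'

```text
clock: 9.4
position: [0.5311, -0.185, 0.2778]
ee_rot: [0.907, 0.42, 0.0, 0.0]
ft_force: [-0.7, 0.5, -2.5]
grip_width: 0.299
```

Run:
```python
from h import *
show()
p,d,i=grab('scene');crop(p,250,295,170,240,11,'s5.png')
p,d,i=grab('top');crop(p,385,435,165,205,15,'t5.png')
```

```text
t 9.4 p [ 0.5311 -0.185   0.2778] yaw 49.68 F [-0.67  0.5  -2.46] M [-0.026 -0.001  0.025] w 0.299 q [ 0.76  0.22 -0.6   1.53  0.13  1.42  1.03]
toolz [ 3.e-04 -2.e-04 -1.e+00]
```

View pics/s5.png

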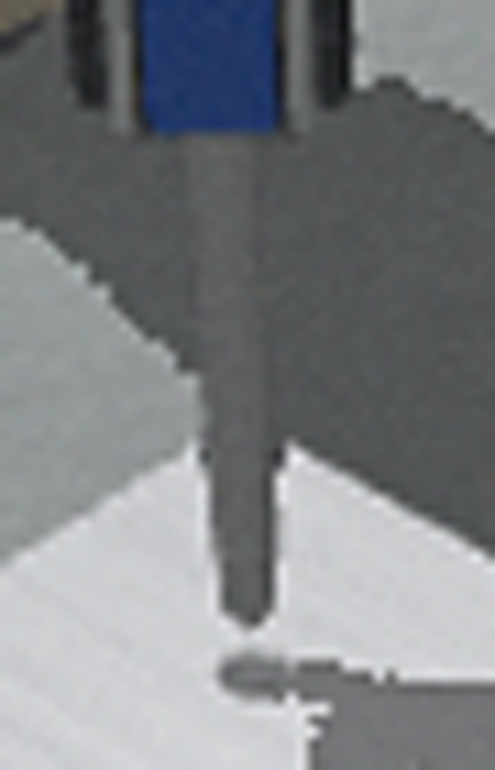

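View pics/t5.png

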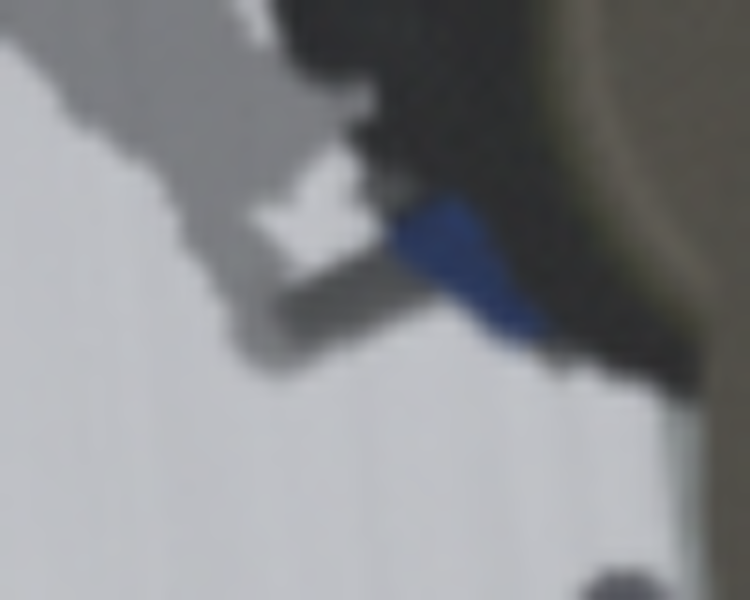

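Run:
```python
from h import *
_,_,s=load('scene');_,_,t=load('top')
T=lambda c,r,u0,v0,k:(u0+(c+.5)/k-.5,v0+(r+.5)/k-.5)
C=lambda uv,u0,v0,k:((uv-np.array([u0,v0])+.5)*k-.5).round(1)
z=.2778-.1257
for nm,X in [('ball',(.5311,-.185,z+.0035)),('hole',(.5312,-.1846,.14)),('should',(.5311,-.185,z+.022)),('hand',(.5311,-.185,z+.129))]:
    print(nm,'scene',C(proj(s,X),250,170,11),'top',C(proj(t,X),385,165,15))
# jacobians px per mm in crop
for nm,i,k in (('s',s,11),('t',t,15)):
    X=np.array((.5311,-.185,.15));print(nm,[((proj(i,X+.001*e)-proj(i,X))*k).round(2) for e in np.eye(3)])
```

```text
ball scene [251.  607.6] top [301.9 315.3]
hole scene [256.1 666. ] top [279.  324.3]
should scene [247.1 536.5] top [327.  303.3]
hand scene [222.7  96.5] top [493.4 224.1]
s [array([2.97, 2.31]), array([ 3.88, -2.01]), array([-0.21, -3.79])]
t [array([ 0.06, -6.13]), array([-6.15, -0.18]), array([ 1.32, -0.63])]
```

Run:
```python
from h import *
p,d,i=load('top'); q=p[172:200,392:420].astype(float); q=np.clip((q-60)*1.6,0,255).astype(np.uint8)
save(cv2.resize(q,None,fx=25,fy=20.,interpolation=cv2.INTER_CUBIC)[:560], 't5b.png')
save(cv2.resize(q,None,fx=20,fy=20,interpolation=cv2.INTER_NEAREST), 't5c.png')
p,d,i=load('scene'); q=p[212:240,260:288].astype(float); q=np.clip((q-60)*1.4,0,255).astype(np.uint8)
save(cv2.resize(q,None,fx=20,fy=20,interpolation=cv2.INTER_NEAREST), 's5c.png')
```

```text
(no output)
```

View pics/t5c.png

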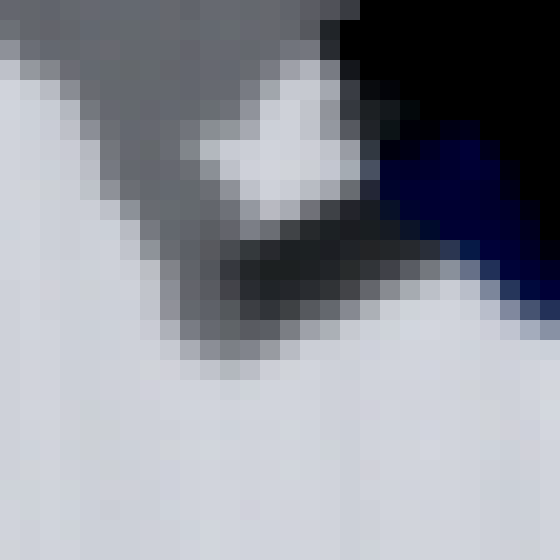

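View pics/s5c.png

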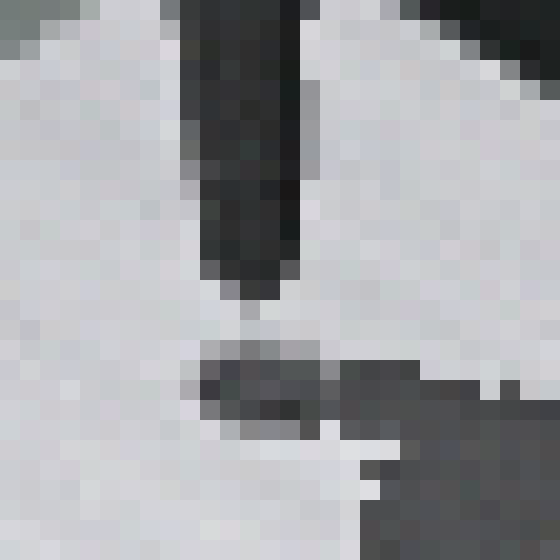

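>>> send_rows --steps '[[[0.0006, 0.0003, 0], 0], [[0.0012, 0.0006, 0], 0], [[0.0012, 0.0006, 0.004], 0], [[0.0012, 0.0006, 0.008], 0], [[0.0012, 0.0006, 0.012], 0], [[0.0012, 0.0006, 0.016], 0], [[0.0012, 0.0006, 0.02], 0], [[0.0012, 0.0006, 0.02], 0]]'

```text
clock: 10.5
position: [0.5321, -0.1844, 0.2572]
ee_rot: [0.907, 0.42, -0.0, -0.0]
ft_force: [0.8, -0.3, -1.3]
grip_width: 0.298
```

Run:
```python
from h import *
show()
p,d,i=grab('scene');crop(p,250,295,190,240,15,'s6.png')
p,d,i=grab('top');crop(p,385,425,165,205,15,'t6.png')
show()
```

```text
t 10.5 p [ 0.5321 -0.1844  0.2572] yaw 49.68 F [ 0.79 -0.27 -1.25] M [ 0.001 -0.012  0.021] w 0.298 q [ 0.76  0.24 -0.6   1.56  0.13  1.38  1.02]
toolz [-5.e-04  1.e-04 -1.e+00]
t 10.6 p [ 0.5323 -0.1844  0.2577] yaw 49.68 F [ 0.45 -0.21 -2.69] M [0.017 0.008 0.021] w 0.296 q [ 0.76  0.23 -0.6   1.56  0.13  1.38  1.02]
toolz [ 1.e-04 -1.e-04 -1.e+00]
```

View pics/s6.png

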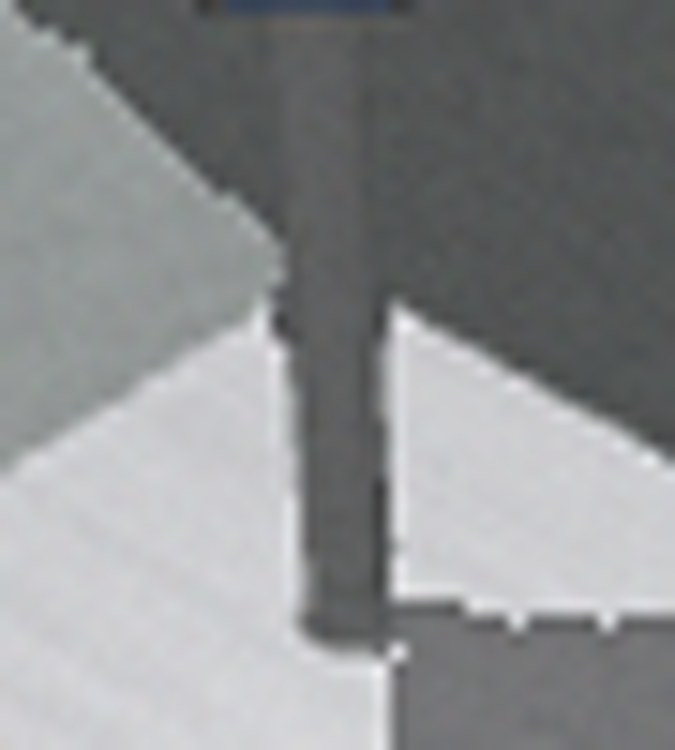

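View pics/t6.png

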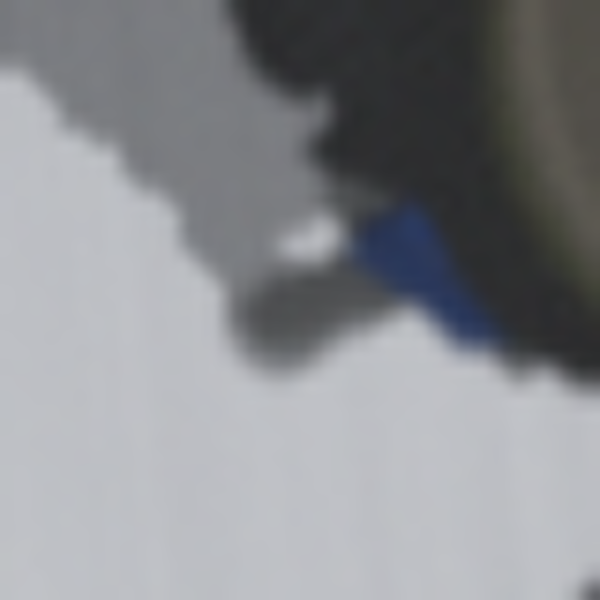

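>>> send_rows --steps '[[[0, 0, 0.002], 0], [[0, 0, 0.004], 0], [[0, 0, 0.006], 0], [[0, 0, 0.008], 0], [[0, 0, 0.01], 0], [[0, 0, 0.012], 0], [[0, 0, 0.0135], 0], [[0, 0, 0.0135], 0]]'

```text
clock: 11.6
position: [0.5322, -0.1845, 0.244]
ee_rot: [0.908, 0.42, -0.0, -0.0]
ft_force: [-0.5, 0.7, -3.1]
grip_width: 0.3
```

Run:
```python
from h import *
show()
```

```text
t 11.6 p [ 0.5322 -0.1845  0.244 ] yaw 49.67 F [-0.46  0.73 -3.11] M [-0.025 -0.032  0.022] w 0.3 q [ 0.76  0.24 -0.6   1.58  0.14  1.36  1.02]
toolz [-2.e-04  0.e+00 -1.e+00]
```

>>> send_rows --steps '[[[0, 0, 0.001], 0], [[0, 0, 0.002], 0], [[0, 0, 0.003], 0], [[0, 0, 0.004], 0], [[0, 0, 0.006], 0], [[0, 0, 0.008], 0], [[0, 0, 0.01], 0], [[0, 0, 0.01], 0]]'

```text
clock: 12.6
position: [0.5322, -0.1844, 0.2339]
ee_rot: [0.908, 0.42, -0.0, -0.0]
ft_force: [-0.1, -0.5, -2.1]
grip_width: 0.301
```

Run:
```python
from h import *
show()
```

```text
t 12.6 p [ 0.5322 -0.1844  0.2339] yaw 49.67 F [-0.09 -0.54 -2.15] M [ 0.049  0.036 -0.002] w 0.301 q [ 0.76  0.25 -0.6   1.6   0.14  1.34  1.01]
toolz [-2.e-04  0.e+00 -1.e+00]
```

>>> send_rows --steps '[[[0, 0, 0.004], 0], [[0, 0, 0.008], 0], [[0, 0, 0.012], 0], [[0, 0, 0.016], 0], [[0, 0, 0.02], 0], [[0, 0, 0.024], 0], [[0, 0, 0.028], 0], [[0, 0, 0.03], 0]]'

```text
clock: 13.6
position: [0.5322, -0.1844, 0.2038]
ee_rot: [0.908, 0.42, -0.0, -0.0]
ft_force: [0.5, -1.4, -2.7]
grip_width: 0.297
```

Run:
```python
from h import *
show()
```

```text
t 13.6 p [ 0.5322 -0.1844  0.2038] yaw 49.67 F [ 0.53 -1.41 -2.68] M [-0.021 -0.074  0.006] w 0.297 q [ 0.76  0.27 -0.59  1.64  0.16  1.28  1.  ]
toolz [-3.e-04  0.e+00 -1.e+00]
```

>>> send_rows --steps '[[[0, 0, 0.002], 0], [[0, 0, 0.004], 0], [[0, 0, 0.006], 0], [[0, 0, 0.008], 0], [[0, 0, 0.01], 0], [[0, 0, 0.012], 0], [[0, 0, 0.014], 0], [[0, 0, 0.014], 0]]'

```text
clock: 14.6
position: [0.5322, -0.1844, 0.1899]
ee_rot: [0.907, 0.42, -0.0, -0.0]
ft_force: [-0.2, 0.5, -2.7]
grip_width: 0.299
```

Run:
```python
from h import *
show()
```

```text
t 14.6 p [ 0.5322 -0.1844  0.1899] yaw 49.68 F [-0.24  0.46 -2.74] M [-0.01   0.014  0.054] w 0.299 q [ 0.76  0.28 -0.59  1.66  0.16  1.25  1.  ]
toolz [-3.e-04  1.e-04 -1.e+00]
```

>>> send_rows --steps '[[[0, 0, 0.002], 0], [[0, 0, 0.004], 0], [[0, 0, 0.006], 0], [[0, 0, 0.007], 0], [[0, 0, 0.008], 0], [[0, 0, 0.009], 0], [[0, 0, 0.01], 0], [[0, 0, 0.01], 0]]'

```text
clock: 15.6
position: [0.5322, -0.1844, 0.1801]
ee_rot: [0.908, 0.42, -0.0, 0.0]
ft_force: [0.2, 0.1, -3.0]
grip_width: 0.298
```

Run:
```python
from h import *
show()
```

```text
t 15.6 p [ 0.5322 -0.1844  0.1801] yaw 49.67 F [ 0.19  0.12 -2.98] M [0.045 0.067 0.011] w 0.298 q [ 0.75  0.29 -0.59  1.67  0.17  1.23  0.99]
toolz [-1.e-04 -0.e+00 -1.e+00]
```

>>> send_rows --steps '[[[0, 0, 0.001], 0], [[0, 0, 0.002], 0], [[0, 0, 0.003], 0], [[0, 0, 0.004], 0], [[0, 0, 0.005], 0], [[0, 0, 0.006], 0], [[0, 0, 0.007], 0], [[0, 0, 0.007], 0]]'

```text
clock: 16.6
position: [0.5322, -0.1844, 0.173]
ee_rot: [0.907, 0.42, -0.0, -0.0]
ft_force: [0.4, -0.2, -1.9]
grip_width: 0.298
```

Run:
```python
from h import *
show()
```

```text
t 16.6 p [ 0.5322 -0.1844  0.173 ] yaw 49.68 F [ 0.35 -0.22 -1.89] M [ 0.036 -0.026  0.005] w 0.298 q [ 0.75  0.29 -0.59  1.68  0.17  1.22  0.99]
toolz [-1.e-04  0.e+00 -1.e+00]
```

>>> send_rows --steps '[[[0, 0, 0.001], 0], [[0, 0, 0.002], 0], [[0, 0, 0.003], 0], [[0, 0, 0.004], 0], [[0, 0, 0.005], 0], [[0, 0, 0.006], 0], [[0, 0, 0.0065], 0], [[0, 0, 0.0065], 0]]'

```text
clock: 17.6
position: [0.5323, -0.1844, 0.1666]
ee_rot: [0.908, 0.42, -0.0, 0.0]
ft_force: [-0.3, 0.2, -2.6]
grip_width: 0.299
```

>>> send_rows --steps '[[[0, 0, 0.0003], 0], [[0, 0, 0.0006], 0], [[0, 0, 0.0009], 0], [[0, 0, 0.0012], 0], [[0, 0, 0.0015], 0], [[0, 0, 0.0015], 0], [[0, 0, 0.0015], 0], [[0, 0, 0.0015], 0]]'

```text
clock: 18.6
position: [0.5323, -0.1845, 0.1652]
ee_rot: [0.908, 0.42, 0.0, 0.0]
ft_force: [-0.0, 0.4, -2.0]
grip_width: 0.299
```

Run:
```python
from h import *
show()
```

```text
t 18.6 p [ 0.5323 -0.1845  0.1652] yaw 49.67 F [-0.01  0.43 -2.05] M [ 0.023  0.04  -0.002] w 0.299 q [ 0.75  0.3  -0.59  1.69  0.18  1.21  0.99]
toolz [ 1.e-04 -1.e-04 -1.e+00]
```

>>> send_rows --steps '[[[0, 0, 0.0002], 0], [[0, 0, 0.0004], 0], [[0, 0, 0.0006], 0], [[0, 0, 0.0007], 0], [[0, 0, 0.0008], 0], [[0, 0, 0.0008], 0], [[0, 0, 0.0008], 0], [[0, 0, 0.0008], 0]]'

```text
clock: 19.6
position: [0.5323, -0.1845, 0.1643]
ee_rot: [0.908, 0.42, 0.0, 0.0]
ft_force: [-0.7, 0.6, -1.2]
grip_width: 0.301
```

>>> send_rows --steps '[[[0, 0, 0.0002], 0], [[0, 0, 0.0004], 0], [[0, 0, 0.0006], 0], [[0, 0, 0.0006], 0], [[0, 0, 0.0006], 0], [[0, 0, 0.0006], 0], [[0, 0, 0.0006], 0], [[0, 0, 0.0006], 0]]'

```text
clock: 20.6
position: [0.5323, -0.1845, 0.1637]
ee_rot: [0.908, 0.42, 0.0, 0.0]
ft_force: [0.2, -0.1, -1.5]
grip_width: 0.3
```

>>> send_rows --steps '[[[0, 0, 0.0002], 0], [[0, 0, 0.0004], 0], [[0, 0, 0.0006], 0], [[0, 0, 0.0006], 0], [[0, 0, 0.0006], 0], [[0, 0, 0.0006], 0], [[0, 0, 0.0006], 0], [[0, 0, 0.0006], 0]]'

```text
clock: 21.6
position: [0.5323, -0.1844, 0.1631]
ee_rot: [0.907, 0.42, 0.0, 0.0]
ft_force: [-0.1, 1.0, -0.0]
grip_width: 0.296
```

Run:
```python
from h import *
show()
```

```text
t 21.6 p [ 0.5323 -0.1844  0.1631] yaw 49.68 F [-0.08  0.98 -0.04] M [ 0.02   0.042 -0.031] w 0.296 q [ 0.75  0.3  -0.59  1.69  0.18  1.2   0.99]
toolz [ 1.e-04 -1.e-04 -1.e+00]
```

>>> send_rows --steps '[[[0, 0, 0.0002], 0], [[0, 0, 0.0004], 0], [[0, 0, 0.0006], 0], [[0, 0, 0.0008], 0], [[0, 0, 0.0008], 0], [[0, 0, 0.0008], 0], [[0, 0, 0.0008], 0], [[0, 0, 0.0008], 0]]'

```text
clock: 22.6
position: [0.5323, -0.1844, 0.1624]
ee_rot: [0.907, 0.42, 0.0, 0.0]
ft_force: [0.1, -0.6, -0.4]
grip_width: 0.3
```

Run:
```python
from h import *
show()
```

```text
t 22.6 p [ 0.5323 -0.1844  0.1624] yaw 49.68 F [ 0.1  -0.56 -0.4 ] M [ 0.03   0.011 -0.002] w 0.3 q [ 0.75  0.3  -0.59  1.69  0.18  1.2   0.99]
toolz [ 1.e-04 -1.e-04 -1.e+00]
```

>>> send_rows --steps '[[[0, 0, 0.0003], 0], [[0, 0, 0.0006], 0], [[0, 0, 0.0009], 0], [[0, 0, 0.001], 0], [[0, 0, 0.001], 0], [[0, 0, 0.001], 0], [[0, 0, 0.001], 0], [[0, 0, 0.001], 0]]'

```text
clock: 23.6
position: [0.5323, -0.1845, 0.1613]
ee_rot: [0.908, 0.42, 0.0, 0.0]
ft_force: [0.0, 0.4, 1.6]
grip_width: 0.301
```

Run:
```python
from h import *
show()
p,d,i=grab('scene');crop(p,245,300,150,240,8,'s7.png')
show()
```

```text
t 23.6 p [ 0.5323 -0.1845  0.1613] yaw 49.67 F [0.01 0.45 1.63] M [ 0.025 -0.064  0.002] w 0.301 q [ 0.75  0.3  -0.59  1.69  0.18  1.2   0.99]
toolz [ 1.e-04 -1.e-04 -1.e+00]
t 23.65 p [ 0.5323 -0.1844  0.1613] yaw 49.68 F [-0.75  0.86  1.48] M [ 0.047 -0.027 -0.037] w 0.3 q [ 0.75  0.3  -0.59  1.69  0.18  1.2   0.99]
toolz [ 1.e-04 -1.e-04 -1.e+00]
```

View pics/s7.png

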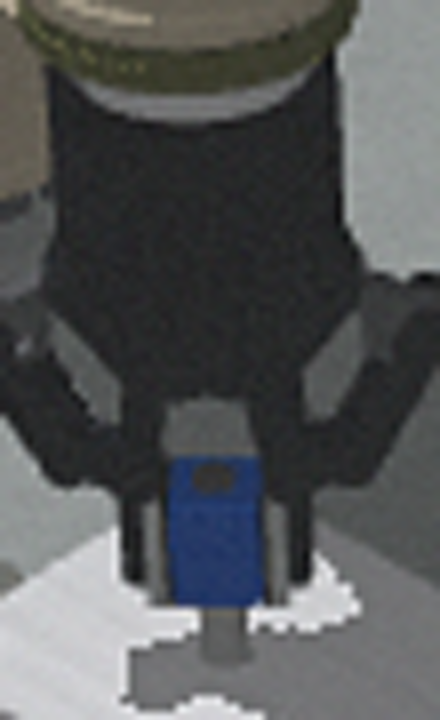

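>>> send_rows --steps '[[[0, 0, 0], 0.03], [[0, 0, 0], 0.06], [[0, 0, 0], 0.09], [[0, 0, 0], 0.12], [[0, 0, 0], 0.15], [[0, 0, 0], 0.18], [[0, 0, 0], 0.18], [[0, 0, 0], 0.18]]'

```text
clock: 24.65
position: [0.5323, -0.1844, 0.1613]
ee_rot: [0.942, 0.337, 0.0, 0.0]
ft_force: [0.4, 0.2, -3.0]
grip_width: 0.303
```

Run:
```python
from h import *
show()
```

```text
t 24.65 p [ 0.5323 -0.1844  0.1613] yaw 39.38 F [ 0.43  0.19 -3.01] M [-0.026  0.011  0.004] w 0.303 q [ 0.73  0.3  -0.56  1.69  0.17  1.2   0.81]
toolz [ 0.e+00 -1.e-04 -1.e+00]
```

>>> send_rows --steps '[[[0, 0, 0.0004], 0], [[0, 0, 0.0008], 0], [[0, 0, 0.0012], 0], [[0, 0, 0.0016], 0], [[0, 0, 0.002], 0], [[0, 0, 0.002], 0], [[0, 0, 0.002], 0], [[0, 0, 0.002], 0]]'

```text
clock: 25.65
position: [0.5323, -0.1844, 0.1594]
ee_rot: [0.942, 0.337, 0.0, 0.0]
ft_force: [1.0, -0.9, -2.2]
grip_width: 0.297
```

Run:
```python
from h import *
show()
```

```text
t 25.65 p [ 0.5323 -0.1844  0.1594] yaw 39.36 F [ 1.   -0.95 -2.16] M [ 0.001 -0.005 -0.007] w 0.297 q [ 0.73  0.3  -0.56  1.7   0.17  1.19  0.81]
toolz [ 1.e-04 -1.e-04 -1.e+00]
```

>>> send_rows --steps '[[[0, 0, 0.0005], 0], [[0, 0, 0.001], 0], [[0, 0, 0.0015], 0], [[0, 0, 0.002], 0], [[0, 0, 0.0025], 0], [[0, 0, 0.0028], 0], [[0, 0, 0.0028], 0], [[0, 0, 0.0028], 0]]'

```text
clock: 26.65
position: [0.5323, -0.1845, 0.1565]
ee_rot: [0.942, 0.337, 0.0, 0.0]
ft_force: [0.6, 0.5, -3.2]
grip_width: 0.299
```

Run:
```python
from h import *
show()
```

```text
t 26.65 p [ 0.5323 -0.1845  0.1565] yaw 39.36 F [ 0.55  0.5  -3.18] M [0.005 0.026 0.043] w 0.299 q [ 0.73  0.3  -0.56  1.7   0.17  1.19  0.81]
toolz [ 1.e-04 -1.e-04 -1.e+00]
```

>>> send_rows --steps '[[[0, 0, 0.0003], 0], [[0, 0, 0.0006], 0], [[0, 0, 0.0009], 0], [[0, 0, 0.0012], 0], [[0, 0, 0.0015], 0], [[0, 0, 0.0015], 0], [[0, 0, 0.0015], 0], [[0, 0, 0.0015], 0]]'

```text
clock: 27.65
position: [0.5326, -0.1845, 0.1559]
ee_rot: [0.942, 0.337, 0.0, 0.0]
ft_force: [-1.5, 0.7, 7.8]
grip_width: 0.299
```

>>> send_rows --steps '[[[0, 0, 0.0003], 0], [[0, 0, 0.0006], 0], [[0, 0, 0.0009], 0], [[0, 0, 0.001], 0], [[0, 0, 0.001], 0], [[0, 0, 0.001], 0], [[0, 0, 0.001], 0], [[0, 0, 0.001], 0]]'

```text
clock: 28.65
position: [0.5329, -0.1845, 0.1558]
ee_rot: [0.942, 0.337, 0.001, 0.001]
ft_force: [-4.6, 1.3, 13.4]
grip_width: 0.301
```

Run:
```python
from h import *
show()
```

```text
t 28.65 p [ 0.5329 -0.1845  0.1558] yaw 39.36 F [-4.59  1.27 13.41] M [ 0.349  1.285 -0.032] w 0.301 q [ 0.73  0.3  -0.56  1.7   0.17  1.19  0.81]
toolz [ 0.0017 -0.001  -1.    ]
```

>>> send_rows --steps '[[[0, 0, -0.0008], 0], [[0, 0, -0.0015], 0], [[0, 0, -0.0018], 0], [[0, 0, -0.0018], 0], [[0, 0, -0.0018], 0], [[0, 0, -0.0018], 0], [[0, 0, -0.0018], 0], [[0, 0, -0.0018], 0]]'

```text
clock: 29.65
position: [0.5325, -0.1844, 0.156]
ee_rot: [0.942, 0.337, 0.0, 0.0]
ft_force: [-0.2, 1.1, 5.0]
grip_width: 0.299
```

Run:
```python
from h import *
show()
p,d,i=grab('scene');save(p,'s8f.png');crop(p,225,325,140,250,5.4,'s8.png')
p,d,i=grab('top');crop(p,350,450,140,230,7,'t8.png')
```

```text
t 29.65 p [ 0.5325 -0.1844  0.156 ] yaw 39.37 F [-0.23  1.06  5.02] M [ 0.183 -0.099  0.012] w 0.299 q [ 0.73  0.3  -0.56  1.7   0.17  1.19  0.81]
toolz [ 6.e-04 -2.e-04 -1.e+00]
```

View pics/s8.png

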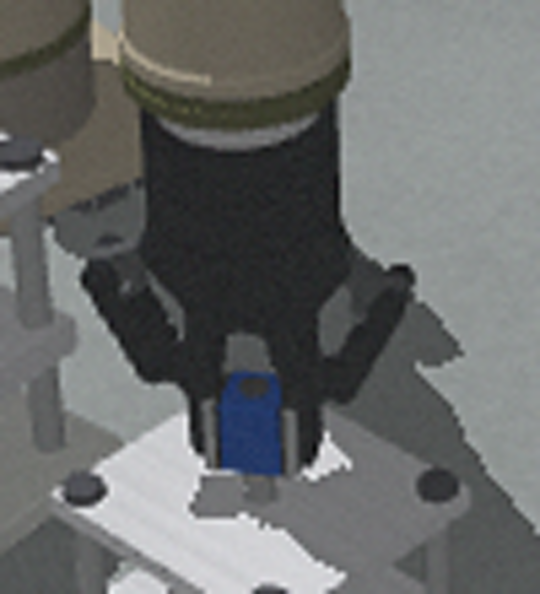

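View pics/t8.png

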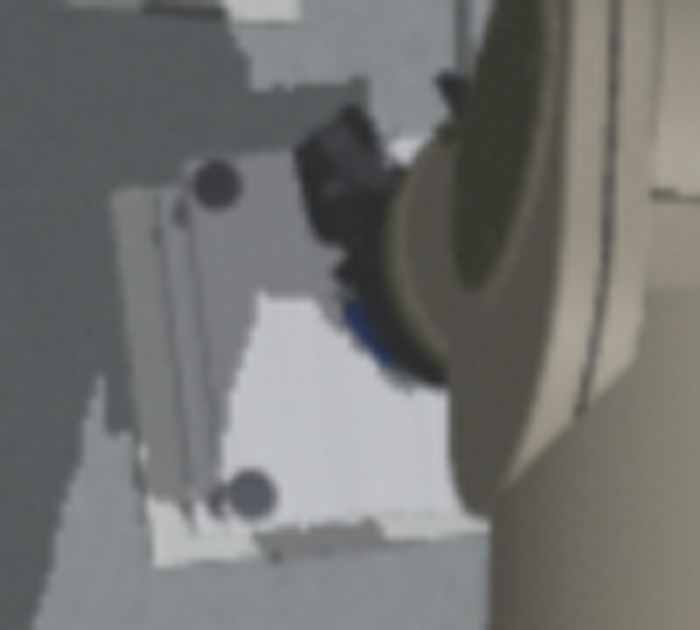

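View pics/s8f.png

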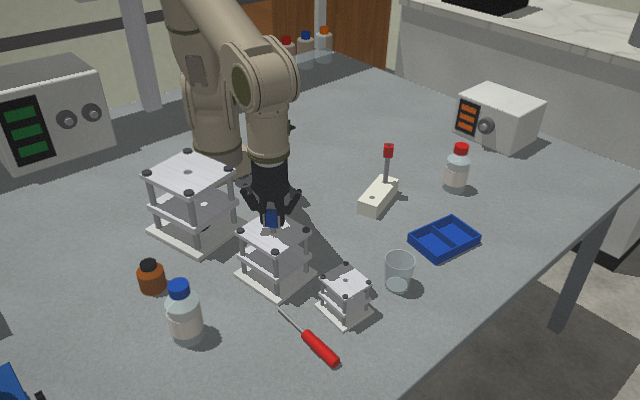

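>>> send_rows --steps '[[[0, 0, -0.0003], 0], [[0, 0, -0.0005], 0], [[0, 0, -0.0005], 0], [[0, 0, -0.0005], 0], [[0, 0, -0.0005], 0], [[0, 0, -0.0005], 0], [[0, 0, -0.0005], 0], [[0, 0, -0.0005], 0]]'

```text
clock: 30.75
position: [0.5321, -0.1845, 0.1562]
ee_rot: [0.942, 0.337, -0.0, -0.0]
ft_force: [1.6, -0.2, -2.0]
grip_width: 0.301
```

>>> send_rows --steps '[[[0, 0, 0], 0], [[0, 0, 0], 0], [[0, 0, 0], 0], [[0, 0, 0], 0], [[0, 0, 0], 0], [[0, 0, 0], 0], [[0, 0, 0], 0], [[0, 0, 0], 0]]' --hand 0.8

```text
clock: 31.75
position: [0.5323, -0.1845, 0.1563]
ee_rot: [0.942, 0.337, 0.0, 0.0]
ft_force: [-0.4, -0.0, 0.8]
grip_width: 0.802
```

Run:
```python
from h import *
show()
p,d,i=grab('scene');crop(p,225,325,160,250,6,'s9.png')
```

```text
t 31.75 p [ 0.5323 -0.1845  0.1563] yaw 39.36 F [-0.4  -0.03  0.8 ] M [-0.017  0.03  -0.023] w 0.802 q [ 0.73  0.3  -0.56  1.7   0.17  1.19  0.81]
toolz [ 1.e-04 -1.e-04 -1.e+00]
```

View pics/s9.png

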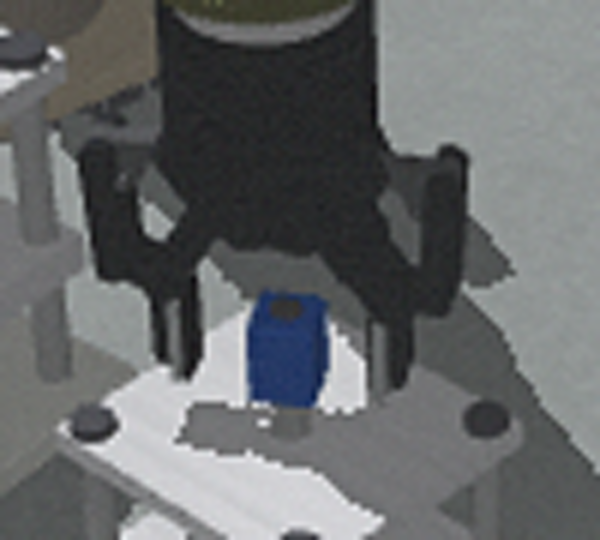

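>>> send_rows --steps '[[[0, 0, -0.005], 0], [[0, 0, -0.015], 0], [[0, 0, -0.03], 0], [[0, 0, -0.05], 0], [[0, 0, -0.075], 0], [[0, 0, -0.1], 0], [[0, 0, -0.12], 0], [[0, 0, -0.12], 0]]'

```text
clock: 32.8
position: [0.5331, -0.1845, 0.2787]
ee_rot: [0.942, 0.337, 0.001, 0.001]
ft_force: [0.6, 0.7, -0.5]
grip_width: 0.801
```

>>> send_rows --steps '[[[0, 0.02, 0], 0], [[0, 0.04, 0], 0], [[0, 0.07, 0], 0], [[0, 0.1, 0], 0], [[0, 0.13, 0], 0], [[0, 0.15, 0], 0], [[0, 0.15, 0], 0], [[0, 0.15, 0], 0]]'

```text
clock: 33.8
position: [0.6272, -0.2995, 0.2761]
ee_rot: [0.941, 0.337, -0.0, -0.0]
ft_force: [-1.1, 0.6, 1.2]
grip_width: 0.795
```

Run:
```python
from h import *
show()
p,d,i=grab('scene');save(p,'s10f.png');crop(p,240,300,170,250,8,'s10.png')
p,d,i=grab('top');save(p,'t10f.png');crop(p,370,440,150,220,8,'t10.png')
```

```text
t 33.8 p [ 0.6272 -0.2995  0.2761] yaw 39.4 F [-1.12  0.55  1.21] M [ 0.007 -0.065  0.045] w 0.795 q [ 0.7   0.52 -0.5   1.15  0.24  1.53  0.93]
toolz [-4.e-04  6.e-04 -1.e+00]
```

View pics/s10.png

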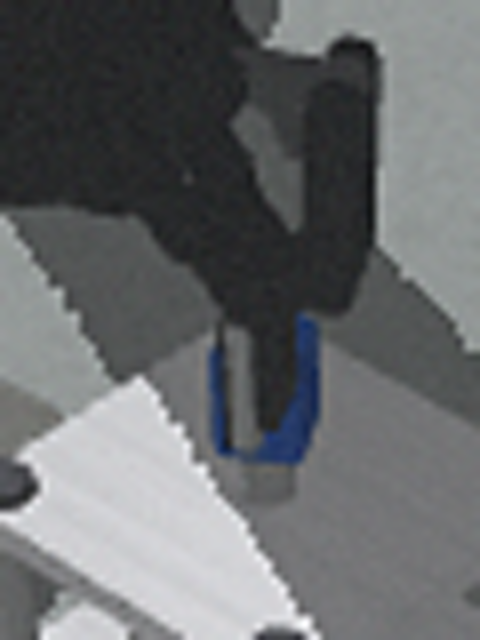

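View pics/t10.png

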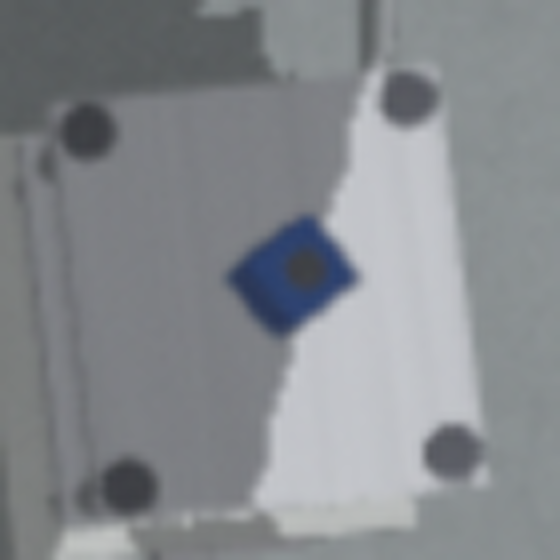

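View pics/t10f.png

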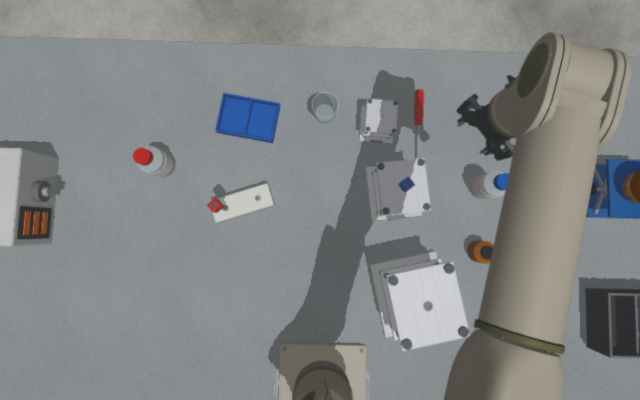

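>>> send_rows --steps '[[[0, 0, -0.02], 0], [[0, 0, -0.05], 0], [[0, 0, -0.08], 0], [[-0.03, 0, -0.1], 0], [[-0.06, 0, -0.12], 0], [[-0.09, 0, -0.12], 0], [[-0.09, 0, -0.12], 0], [[-0.09, 0, -0.12], 0]]'

```text
clock: 34.9
position: [0.558, -0.3566, 0.3965]
ee_rot: [0.941, 0.337, 0.0, -0.0]
ft_force: [-0.4, 0.0, -0.1]
grip_width: 0.8
```

Run:
```python
from h import *
show()
p,d,i=grab('scene');crop(p,240,300,170,250,8,'s11.png')
p,d,i=grab('top');crop(p,370,440,150,220,8,'t11.png')
u,v=407,183
print(at_d(i,u,v,d[v,u]).round(4), at_d(i,398,190,d[190,398]).round(4))
```

```text
t 34.9 p [ 0.558  -0.3566  0.3965] yaw 39.41 F [-0.43  0.01 -0.12] M [-0.005  0.026 -0.009] w 0.8 q [ 0.8   0.44 -0.49  1.01  0.21  1.74  1.07]
toolz [ 3.e-04  1.e-04 -1.e+00]
[ 0.5329 -0.1819  0.195 ] [ 0.5214 -0.1721  0.1396]
```

View pics/s11.png

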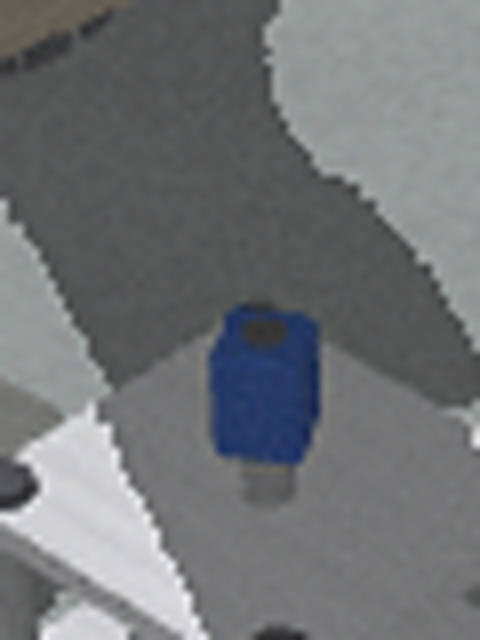

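View pics/t11.png

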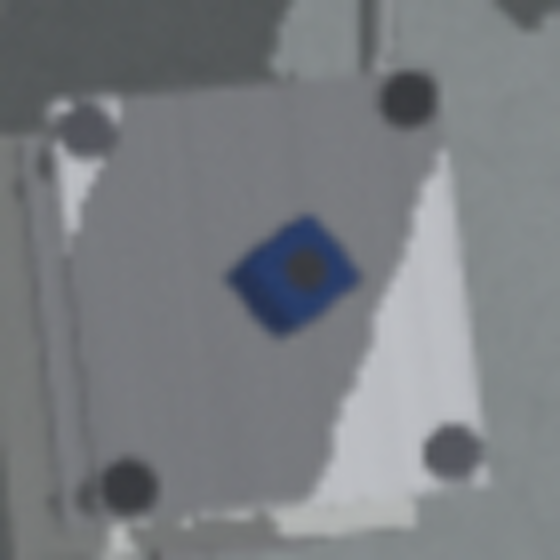

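Run:
```python
from h import *
_,_,s=load('scene');_,_,t=load('top')
T=lambda c,r,u0,v0,k:(u0+(c+.5)/k-.5,v0+(r+.5)/k-.5)
print(tri([(s,*T(265,333,240,170,8)),(t,*T(307,268,370,150,8))]))
print(manip.hand_in())
```

```text
(array([ 0.53307098, -0.18392611,  0.19471764]), [np.float64(0.000330222832387202), np.float64(0.00033022283238737514)])
the job is handed in; nothing more can be done
None
```

The blue-handled shaft is threaded through both bearing plates of the middle-sized stand, its blade is home in the drive slot, and I have let go and handed the job in. The job took about 35 s of the 72 s allowed.

**How it went**
- I took the shaft from the rack, centred it over the stand using both cameras, and lowered it through both plates with no noticeable contact force.
- It stopped on the drive face at a tool yaw of about 50°. I turned it about 10° under roughly 4 N of push, to about 39°. The push force fell away and the shaft went down about 9 mm to a firm stop.
- I eased the load off, opened the gripper and backed the arm away.

**Last checks**
- **Height:** by depth reading the handle top is at 0.195 m, 55 mm above the upper plate. By two-view measurement it is at 0.1947 m. Home is 0.195 m and not home would be 0.204 m.
- **Position:** the handle top is at (0.533, -0.184), within 2 mm of the bearing hole I measured at (0.531, -0.185).
- **Surroundings:** in the last full top view the spare shaft and most other items looked unmoved, though the arm partly hid the blue bottle and the jar. I judged this by eye and took no measurements.

**What fell short**
- At the bottom stop I made one extra lowering step without checking first. The wrist force briefly reached about 13 N with some side load, more than the few newtons asked but below the 35 N limit, so I backed off at once.
- The final tilt and the force on the stand were not measured directly. I only saw the shaft standing freely after the gripper opened.

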